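Raise a code reader by one turn of its hand wheel and lock it again

ROBOT

A 6-joint arm with a two-finger parallel gripper is mounted at the origin on a cart in front of the work surface, level with it; the furniture and walls round the work are solid. World frame = base frame: x ahead of the robot, y to its left, z up, the work surface at z = 0. Lengths are in m, angles in rad, forces in N, time in s.
With the tool pointing down it reaches from about 0.275 to 0.875 m from the base axis. Payload 12.5 kg.
Tool frame: the origin (TCP) lies on the centre line of the jaws, within the pads' length; the fingertips stand r.finger_overhang ahead of it and the grasp point (between the pads) lies 3 mm ahead of it (r.finger_overhang is the distance from the TCP to the fingertips, in m); z points along the fingers, y is the direction in which the jaws open and shut (so a half turn about z gives the same grasp; the last joint's range is limited). The gripper opens to 85 mm and grips with 20 to 120 N. Pads are 22 mm wide; open, the fingers measure 114 mm over their backs; the gripper's body (76 mm by 85 mm) begins 54 mm behind the grasp point. The pads swing forward as they close: fully open they stand 13 mm farther back than shut.
Start: joints at [1.033, 0.351, 1.652, -0, 1.139, -0.085], TCP at [0.241, 0.495, 0.253] pointing down, gripper open.
Joint ranges: [-2.75, 2.75], [-0.79, 2.1], [0.01, 2.65], [-1.57, 4.71], [0.07, 3.14], [-2.87, 2.87]. Speed limits (rad/s): [2.22, 2.22, 2.79, 3.14, 3.14, 3.14].

INTERFACE

Orientations are given as a unit quaternion [x, y, z, w].
In Python, from cell import r, optics gives the robot as it stands. The module is installed in compiled form; this text tells all that it offers. Calls block until the motion is done:
- r.move_to(position, orientation): joint-space move of the TCP to a pose.
- r.move_linear(position, rot=None, vel=0.15): straight line of the TCP; rot=None keeps the orientation; vel is the mean speed in m/s.
- r.set_joints(angles): joint-space move.
- r.set_gripper(opening, squeeze=None): opening from 0.0 (shut) to 1.0 (fully open); squeeze is the grip in N (None keeps the last); returns when the fingers have stopped.
- r.sleep(seconds).
- r.inverse_kinematics(position, orientation): joint angles nearest the present ones, or None.
- optics.get_image(name): name is "scene" or "top" or "wrist"; returns a dict with "pixels" (400x640x3 uint8, red, green, blue), "depth" (400x640 float32, m along the optical axis (not along the pixel's ray), 0 where there is no reading), "fx", "fy", "cx", "cy" (pixels), "camera_from_world" (4x4, takes a point from world to camera coordinates); the wrist camera has in their place "mount" (4x4, takes a point from camera to tool coordinates, whose origin is the TCP and whose axes are the flange's). Camera axes: x right, y down, z forward; pixel columns grow to the right and rows downward; lengths in m; the calibration is good to about 2 mm. A picture is of the moment at which its call begins: read the wrist's pose just before it.
A pose or a line that the arm cannot do raises r.PlanningError and nothing moves.
- r.hand_in(): hands the job in, once; it reports no verdict.
Readings, each from a call of its own:
- r.current_t(): time.
- r.current_q(): joint angles.
- r.current_qvel(): joint speeds.
- r.current_effort(): joint torques, N m.
- r.current_tool_pos(): TCP position.
- r.current_ee_rot(): TCP orientation.
- r.current_contact_force(): force on the tool from outside, world axes, zero at the start.
- r.current_torque(): the same for the moment, N m.
- r.current_opening(): opening from 0.0 (shut) to 1.0 (fully open).
Only numpy, scipy, OpenCV 4.12 (cv2) and the standard library are available. Lean on these libraries where they do the work, as an engineer would, in place of code of your own. Each camera call takes 0.05 s, during which the arm holds its last target.

TASK

The next LED drivers are taller, so the code reader on the bench stand has to go up by one pitch of its screw. Push the lock lever on top of the stand out of the notch in the hand wheel until it is well clear of the rim, push the wheel clockwise (seen from above) by its upright crank handle through exactly one full turn, neither less nor on into a second turn, and push the lock lever fully back into the notch. Only push, gently, with the fingertips or the outside of the fingers: pinch and lift nothing, and leave the driver under the reader and the other things on the bench where they are.

Things in the scene. Friction and masses are not known exactly. Their poses are not given: they have to be found in the camera images.
- stand: Fixed reader stand: grey base plate 210 x 170 x 14 mm, column at the back, bearing plate on top (upper face at z 190). Origin: on the bench under the base plate's centre; z up, -x its front, where reader and driver are. Stand coordinates below are in this frame, in mm. Wheel axis: vertical at x 35, y 0. Nothing is higher than z 256.
- wheel_hub (a point): Centre of the dark steel hand wheel, on its axis, level with the rim's upper face (z 213 in the stand's frame); the hub's cap stands 6 mm above it. Three spokes; rim 56 mm outer, 42 mm inner radius, 13 mm thick. One notch is cut in the rim's outside, 14 mm wide with rounded mouth corners, 10.5 mm deep.
- notch (a point): Middle of the notch's mouth, on the rim's outer edge (56 mm from the axis) at its upper face; turns with the wheel. With the wheel at 0 or at one full turn the notch lies at the -y side of the stand and the lever's tooth can drop into it.
- crank_pin: The wheel's crank handle: upright round black grip that revolves freely on a stud in the rim, 17 mm in diameter, 43 mm high, its centre 47 mm from the wheel's axis. Origin: centre of its foot, on the rim's upper face (z 213); z up. With the wheel at 0 it lies at 150 degrees from the stand's +x axis, counted counterclockwise from above; the notch is 120 degrees further.
- wheel (a joint): Hand wheel angle in rad: about 0 at the start, growing clockwise seen from above; a full turn is 6.283 and lifts the reader 5 mm. Stiff (0.1 N m: 2 to 3 N at the handle), stops when no longer pushed. No end stop in this range: it can be pushed too far, and may be pushed back a little. With the tooth in the notch it is blocked, with about 0.03 rad of play.
- lever (a joint): Lock lever angle in rad: 0 = tooth fully in the notch (stop); grows as the knob swings outward, away from the wheel (counterclockwise from above), to a stop at 0.6. Tooth clear of the rim from 0.17. Stays where left; 2 N at the knob moves it. Round tooth, 11 mm wide; on closing it draws the wheel to centre if the notch is up to 5 mm out, else it rests on the rim.
- lever_pivot (a point): Top of the lock lever's pivot pin, on its vertical axis (x 93, y -56 in the stand's frame, z 214).
- lever_knob: The lock lever's knob: upright black grip, free to revolve, at the lever's end, 17 mm in diameter, 40 mm high, 113 mm from the pivot. Origin: centre of its foot (z 211); z up. In the stand's frame at x -19, y -68 with the lever at 0, at x 7, y -129 at 0.6. More than 35 N from the fingers on this knob or on the crank handle counts as gripping or forcing it.
- reader_top (a point): Middle of the top of the black code reader that hangs on the carriage below the bearing plate; it rises 5 mm with one turn of the wheel.
- driver_check: LED driver lying loose on the base plate under the reader: grey box 64 x 122 x 39 mm. Origin: centre of its underside. Must stay where it is.
- gauge: Bystander: loose steel gauge block, 36 x 36 x 30 mm, on the bench beside the base plate, on the lever's side. Origin: centre of its underside.
- cutters: Bystander: side cutters with red handles, 55 x 165 x 13 mm, lying on the bench. Origin: centre of the underside.
- driver_6: Bystander: another LED driver, 64 x 122 x 39 mm, loose on the bench. Origin: centre of the underside.
- screwdriver: Bystander: blue screwdriver 180 mm long, loose on the bench. Origin: centre of the underside.
- calliper: Bystander: digital calliper 70 x 200 x 16 mm, loose near the bench's front edge. Origin: centre of the underside.
- terminal_strip: Bystander: white terminal strip 20 x 61 x 21 mm, loose on the bench. Origin: centre of the underside.
- tape_roll: Bystander: roll of black tape, 91 mm across, 18 mm high, lying flat on the bench. Origin: centre of the underside.

How it is judged:
On the way, in this order (a step that is already met when the one before it is completed fails the run):
1. the lock lever has been pushed out, its tooth clear of the rim (value of joint lever above 0.17 rad and value of joint wheel below 1 rad), for 0.1 s.
2. with the lever out, the wheel has been pushed clockwise through one full turn (value of joint wheel between 6.083 and 6.483 rad and value of joint lever above 0.13 rad), for 0.1 s.
3. the lock lever has been pushed back, its tooth fully in the notch (value of joint lever below 0.06 rad and value of joint wheel between 6.203 and 6.363 rad), for 0.2 s.
At the end, for the whole second after the job is handed in: The wheel stands one full clockwise turn on from its start (within 0.08 rad), the reader is 5 mm higher (within 0.6 mm), the lever's tooth is fully in the notch (lever within 0.06 rad of its stop), the driver under the reader stands within 10 mm of where it was (all of step 3 and distance of reader_top from where it was at the start of the episode between 0.0044 and 0.0056 m and distance of driver_check from where it was at the start of the episode below 0.01 m); the robot touches nothing.
It fails at once if the wheel was pushed on well into a second turn, or more than a twelfth of a turn the wrong way (value of joint wheel above 7.3 rad or value of joint wheel below -0.52 rad).
It fails at once if the crank handle or the lever's knob was gripped or forced (more than 35 N from the fingers) (contact force between the fingers and crank_pin above 35 N or contact force between the fingers and lever_knob above 35 N).
It fails at once if the driver under the reader was shifted, lifted or tipped (distance of driver_check from where it was at the start of the episode above 0.01 m or angle between driver_check's own z axis and vertical above 0.2 rad).
It fails at once if another thing on the bench was disturbed or picked up (distance of any of driver_6, screwdriver, calliper, terminal_strip, cutters, tape_roll, gauge from where it was at the start of the episode above 0.02 m).
It also fails if it takes over 64 s, if anything falls off the work surface, if the arm or the gripper's body presses on something with over 40 N, if the wrist force passes 120 N, or if a joint passes its speed limit or range.

## Working session

There is one attempt and no reset: what is moved stays moved. The work goes in short steps, each a Python script; the robot and the scene stay as the last script left them, time stands still between calls to the robot, and variables do not carry over. Pictures are saved under pics/ and viewed, and the job is handed in when it is done.

```bash
mkdir -p pics; ls; python3 - <<'E'
from cell import r, optics
import cv2, numpy as np
print(r.current_t(), r.finger_overhang, r.current_tool_pos(), r.current_ee_rot(), r.current_contact_force())
for n in ("scene","top","wrist"):
    d=optics.get_image(n); cv2.imwrite(f"pics/{n}0.png",d["pixels"][:,:,::-1]); np.savez(f"pics/{n}0.npz",**d)
    print(n,d["fx"],d["cx"],d["cy"],d.get("camera_from_world",d.get("mount")))
E
```

```text
pics
0.0 0.022 [0.24041503 0.4943096  0.25273664] [ 2.24458546e-01  9.74483450e-01 -5.72729897e-04 -1.98899959e-04] [ 0.13329401 -0.60603214 -0.00869842]
scene 474.8145714360259 307.0517603660154 194.97112994799164 [[ 0.69585038 -0.71807357  0.01275107 -0.36332735]
 [-0.41132584 -0.41302453 -0.81254033  0.31004852]
 [ 0.58873024  0.56016165 -0.5827655   1.01552496]
 [ 0.          0.          0.          1.        ]]
top 421.95199778001864 326.8193722291234 200.1353897297128 [[ 0.03077239 -0.99952544  0.00139498 -0.02993148]
 [-0.97521957 -0.03032994 -0.21915036  0.52094721]
 [ 0.21908867  0.00538336 -0.9756901   1.27960925]
 [ 0.          0.          0.          1.        ]]
wrist 291.51980669448767 317.30280639697787 203.59274277603024 [[ 5.96202562e-04 -9.48533103e-01 -3.16677432e-01  8.19418556e-02]
 [ 9.99999687e-01  7.30182732e-04 -3.04411076e-04  8.15004222e-04]
 [ 5.19976375e-04 -3.16677152e-01  9.48533242e-01 -1.19921487e-01]
 [ 0.00000000e+00  0.00000000e+00  0.00000000e+00  1.00000000e+00]]
```

View pics/scene0.png

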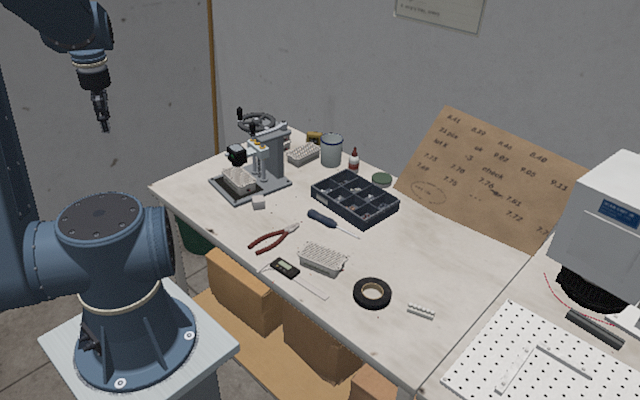

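View pics/top0.png

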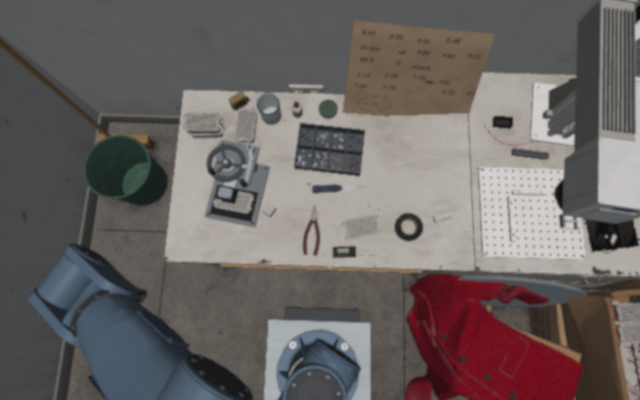

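View pics/wrist0.png

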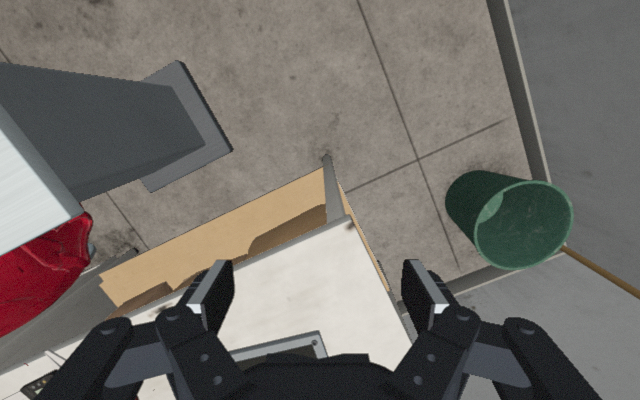

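The scene and top views show the stand at the bench's left: wheel at about (231,161) in the top view and (257,122) in the scene view. I'll zoom in.

```bash
python3 - <<'E'
import cv2, numpy as np
a=cv2.imread("pics/top0.png")[125:235,180:300]; b=cv2.imread("pics/scene0.png")[85:215,190:320]
cv2.imwrite("pics/crop0.png",np.hstack([cv2.resize(a,(400,367),interpolation=cv2.INTER_CUBIC),cv2.resize(b,(367,367),interpolation=cv2.INTER_CUBIC)]))
d=np.load("pics/top0.npz"); D=d["depth"]; T=np.linalg.inv(d["camera_from_world"])
def P(u,v):
    z=D[v,u]; return (T@[(u-d["cx"])/d["fx"]*z,(v-d["cy"])/d["fy"]*z,z,1])[:3].round(3)
for uv in [(231,161),(213,161),(248,161),(231,144),(231,178),(240,205),(210,215),(258,222),(265,170)]: print(uv,P(*uv))
v,u=np.mgrid[0:400,0:640]; X=np.stack([(u-d["cx"])/d["fx"]*D,(v-d["cy"])/d["fy"]*D,D,np.ones_like(D)],-1)@T.T
m=(X[...,2]>.225)&(u<300)&(u>180)&(v>120)&(v<235)
for q in np.argwhere(m)[::3]: print(q[::-1],X[q[0],q[1],:3].round(3),end=';')
E
```

```text
(231, 161) [0.598 0.266 0.197]
(213, 161) [ 0.659  0.376 -0.003]
(248, 161) [0.595 0.214 0.21 ]
(231, 144) [0.654 0.273 0.184]
(231, 178) [0.543 0.258 0.211]
(240, 205) [0.5   0.262 0.047]
(210, 215) [0.47  0.364 0.013]
(258, 222) [ 0.454  0.209 -0.001]
(265, 170) [0.628 0.195 0.013]
[187 121] [ 0.229 -0.021  1.363];[239 126] [ 0.229 -0.021  1.363];[263 140] [ 0.229 -0.021  1.363];[285 144] [ 0.229 -0.021  1.363];[282 151] [ 0.229 -0.021  1.363];[282 155] [ 0.229 -0.021  1.363];[237 158] [ 0.229 -0.021  1.363];[240 161] [ 0.229 -0.021  1.363];[299 167] [ 0.229 -0.021  1.363];[211 168] [0.559 0.306 0.25 ];[210 169] [0.555 0.308 0.254];[270 169] [ 0.229 -0.021  1.363];[208 170] [0.552 0.312 0.255];[211 170] [0.552 0.304 0.255];[207 171] [0.55  0.316 0.251];[210 171] [0.548 0.306 0.258];[213 171] [0.551 0.3   0.249];[209 172] [0.546 0.309 0.254];[212 172] [0.548 0.303 0.249];[198 173] [ 0.229 -0.021  1.363];[210 173] [0.545 0.308 0.25 ];[213 173] [0.548 0.302 0.239];[279 173] [ 0.229 -0.021  1.363];[211 174] [0.544 0.307 0.242];[214 174] [0.549 0.303 0.226];[213 175] [0.545 0.304 0.231];[242 179] [0.532 0.22  0.245];[242 180] [0.528 0.219 0.248];[239 181] [0.524 0.226 0.252];[242 181] [0.525 0.218 0.25 ];[239 182] [0.522 0.226 0.25 ];[242 182] [0.522 0.218 0.249];[245 182] [0.523 0.211 0.247];[241 183] [0.519 0.221 0.249];[244 183] [0.52  0.213 0.247];[240 184] [0.517 0.224 0.245];[243 184] [0.518 0.216 0.244];[246 184] [0.522 0.211 0.229];[243 185] [0.516 0.217 0.241];[242 186] [0.515 0.221 0.234];[265 186] [ 0.229 -0.021  1.363];[216 191] [ 0.229 -0.021  1.363];[245 196] [ 0.229 -0.021  1.363];[262 200] [ 0.229 -0.021  1.363];[213 205] [ 0.229 -0.021  1.363];[231 214] [ 0.229 -0.021  1.363];[196 225] [ 0.229 -0.021  1.363];[275 227] [ 0.229 -0.021  1.363];[192 231] [ 0.229 -0.021  1.363];
```

View pics/crop0.png

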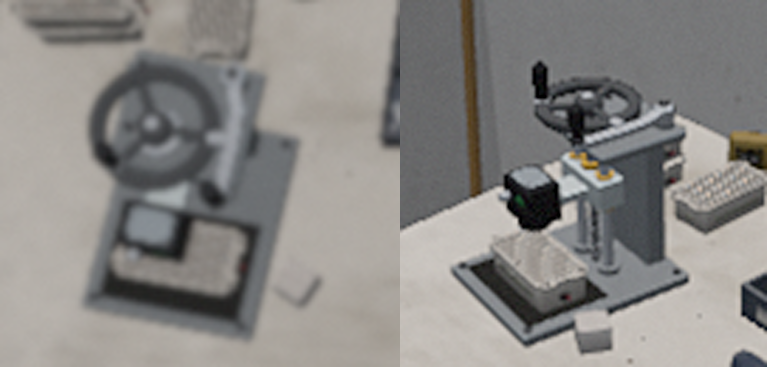

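```bash
cat > h.py <<'E'
from cell import r, optics
import cv2, numpy as np
from scipy.spatial.transform import Rotation as R
def quat(yaw):  # tool down, tool x at world yaw (rad)
    return [np.cos(yaw/2),np.sin(yaw/2),0,0]
def grab(name,tag):
    p=r.current_tool_pos(); q=r.current_ee_rot()
    d=optics.get_image(name)
    if name=="wrist":
        T=np.eye(4);T[:3,:3]=R.from_quat(q).as_matrix();T[:3,3]=p
        W=T@d["mount"]
    else: W=np.linalg.inv(d["camera_from_world"])
    d["W"]=W
    cv2.imwrite(f"pics/{tag}.png",d["pixels"][:,:,::-1]); np.savez(f"pics/{tag}.npz",**d)
    return d
def ray(d,u,v,z):
    W=d["W"]; x=W[:3,:3]@[(u-d["cx"])/d["fx"],(v-d["cy"])/d["fy"],1]
    return W[:3,3]+x*(z-W[2,3])/x[2]
def proj(d,p):
    c=np.linalg.inv(d["W"])@np.append(p,1); return np.array([d["fx"]*c[0]/c[2]+d["cx"],d["fy"]*c[1]/c[2]+d["cy"]])
E
python3 - <<'E'
from h import *
for y in (231,171,141,51): 
    q=r.inverse_kinematics([.6,.26,.36],quat(np.radians(y))); print(y,None if q is None else np.round(q,2))
r.set_gripper(0.0,20)
print(r.current_t())
r.move_linear([0.241,.495,.40],vel=.3)
r.move_to([.655,.26,.37],quat(np.radians(171)))
print(r.current_t(),r.current_q(),r.current_tool_pos())
grab("wrist","w1")
E
```

```text
231 [ 0.34  0.47  1.21 -0.    1.46 -2.12]
171 [ 0.34  0.47  1.21 -0.    1.46 -1.08]
141 [ 0.34  0.47  1.21 -0.    1.46 -0.55]
51 [ 0.34  0.47  1.21 -0.    1.46  1.02]
0.9167
3.3 [ 3.13307512e-01  5.78802810e-01  1.02134244e+00  2.18533576e-04
  1.54130721e+00 -1.10142532e+00] [0.65444389 0.26096086 0.37019809]
```

View pics/w1.png

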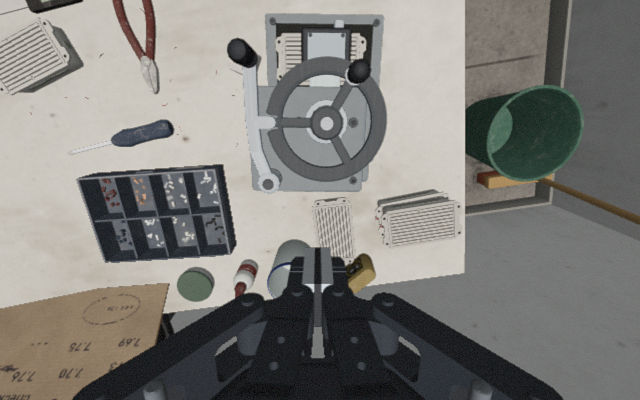

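The wrist view shows the hub at (326,123), crank top (360,71), knob top (241,52), lever pivot (268,184) and the tooth in the notch at about (265,122). Now I'll refine these points with masks and fit the stand's pose.

```bash
cat > fit.py <<'E'
from h import *
def load(t): return dict(np.load(f"pics/{t}.npz"))
def fit2(S,Wd):
    S=np.array(S);Wd=np.array(Wd);a=S-S.mean(0);b=Wd-Wd.mean(0)
    yaw=np.arctan2((a[:,0]*b[:,1]-a[:,1]*b[:,0]).sum(),(a*b).sum()); c,s=np.cos(yaw),np.sin(yaw);M=np.array([[c,-s],[s,c]])
    t=Wd.mean(0)-M@S.mean(0); return yaw,t,Wd-(S@M.T+t)
E
python3 - <<'E'
from fit import *
d=load("w1"); g=cv2.cvtColor(d["pixels"],cv2.COLOR_RGB2GRAY)
c=cv2.resize(d["pixels"][5:210,220:400,::-1],None,fx=3.2,fy=2.9,interpolation=cv2.INTER_CUBIC)
c=cv2.resize(d["pixels"][5:205,220:410,::-1],None,fx=3,fy=3,interpolation=cv2.INTER_CUBIC); cv2.imwrite("pics/w1c.png",c)
m=(g<40).astype(np.uint8)
n,l,st,ce=cv2.connectedComponentsWithStats(m)
for i in range(1,n):
    if st[i,4]>60 and st[i,1]<200: print(st[i],ce[i].round(1))
D=d["depth"]
for n_,(u,v),z in [("hub",(326,123),.219),("pin",(360,71),.256),("knob",(241,52),.251),("piv",(268,184),.214)]:
    print(n_,ray(d,u,v,z).round(4),"depth z:",(d["W"]@[(u-d["cx"])/d["fx"]*D[v,u],(v-d["cy"])/d["fy"]*D[v,u],D[v,u],1])[:3].round(3))
E
```

```text
[ 33   0  49  13 129] [56.   5.9]
[229  39  28  28 285] [246.3  56.5]
[348  56  22  27 252] [357.8  71.8]
[ 466   94   48   73 1326] [480.4 125.8]
[219 166  14  64 185] [224.8 195.3]
[184 174  15  39 234] [191.3 192.3]
[149 176  20  40 301] [158.8 194.5]
[116 178  22  40 415] [126.5 195.8]
[ 80 180  28  40 490] [ 94.2 198.4]
hub [0.5891 0.28   0.219 ] depth z: [0.589 0.28  0.218]
pin [0.5544 0.3093 0.256 ] depth z: [0.554 0.309 0.256]
knob [0.5277 0.2248 0.251 ] depth z: [0.528 0.225 0.25 ]
piv [0.6375 0.2158 0.214 ] depth z: [0.637 0.217 0.218]
```

View pics/w1c.png

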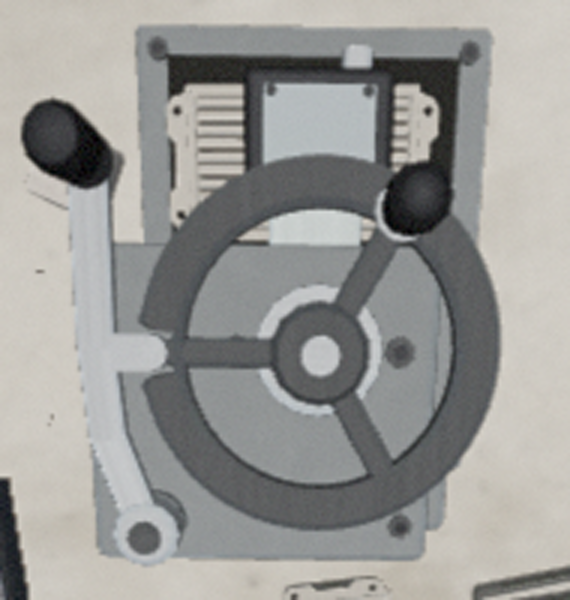

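```bash
python3 - <<'E'
from fit import *
d=load("w1")
def px(x,y): return x/3+220,y/3+5
meas=dict(hub=ray(d,*px(320,355),.219),pin=ray(d,*px(421,193),.256),knob=ray(d,*px(50,131),.251),piv=ray(d,*px(144,538),.214))
S=dict(hub=(.035,0),pin=(.035+.047*np.cos(np.radians(150)),.047*.5),knob=(-.019,-.068),piv=(.093,-.056))
yaw,t,res=fit2([S[k] for k in S],[meas[k][:2] for k in S]); print(np.degrees(yaw),t,(res*1000).round(1))
c,s=np.cos(yaw),np.sin(yaw);M=np.array([[c,-s],[s,c]])
np.savez("stand.npz",yaw=yaw,t=t)
im=d["pixels"][5:205,220:410,::-1]; im=cv2.resize(im,None,fx=3,fy=3,interpolation=cv2.INTER_CUBIC)
def dr(x,y,z,col=(0,0,255)):
    p=proj(d,np.append(M@[x,y]+t,z)); cv2.circle(im,(int((p[0]-220)*3),int((p[1]-5)*3)),1,col,-1)
for a in np.linspace(0,2*np.pi,120): 
    for rr in (.056,.042): dr(.035+rr*np.cos(a),rr*np.sin(a),.213)
    dr(S["pin"][0]+.0085*np.cos(a),S["pin"][1]+.0085*np.sin(a),.256,(0,255,0)); dr(S["knob"][0]+.0085*np.cos(a),S["knob"][1]+.0085*np.sin(a),.251,(0,255,0))
    dr(S["knob"][0]+.0085*np.cos(a),S["knob"][1]+.0085*np.sin(a),.211,(0,255,0))
for x in np.linspace(-.105,.105,60):
    dr(x,-.085,.014,(255,0,0));dr(x,.085,.014,(255,0,0))
cv2.imwrite("pics/ov1.png",im)
E
```

```text
-9.347318003753877 [0.55503918 0.28601158] [[-0.1  0.2]
 [ 0.1 -0.5]
 [-0.2  0.2]
 [ 0.2  0. ]]
```

View pics/ov1.png

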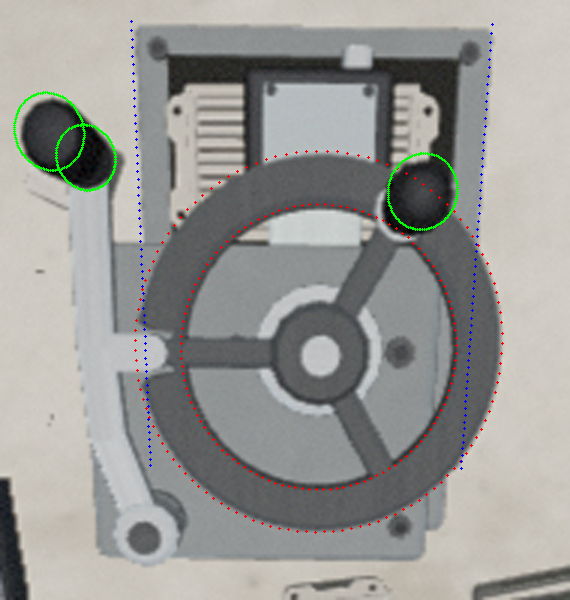

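The fit's residuals are at most 0.5 mm and the overlay matches the rim, knob and handle. Next I push the lever out.

```bash
cat >> h.py <<'E'
import os
if os.path.exists("stand.npz"):
    _s=np.load("stand.npz"); YAW=float(_s["yaw"]); T0=_s["t"]
    MS=np.array([[np.cos(YAW),-np.sin(YAW)],[np.sin(YAW),np.cos(YAW)]])
def w(p,z): return np.append(MS@np.asarray(p)+T0,z)
PIV=np.array([.093,-.056]); K0=np.array([-.019,-.068])-PIV; HUB=np.array([.035,0])
def rot(a): return np.array([[np.cos(a),-np.sin(a)],[np.sin(a),np.cos(a)]])
def knob(phi):  # position, opening tangent (stand)
    v=rot(phi)@K0; return PIV+v, rot(np.pi/2)@v/np.linalg.norm(v)
def pin(a):     # wheel angle clockwise
    th=np.radians(150)-a; u=np.array([np.cos(th),np.sin(th)]); return HUB+.047*u, np.array([u[1],-u[0]])
def face(n,side): # world yaw of tool x so that side*toolx = n (stand)
    m=MS@(n*side); return np.arctan2(m[1],m[0])
F=lambda: np.round(r.current_contact_force(),1)
E
python3 - <<'E'
from h import *
Z=.247
p,n=knob(0); y=face(n,-1); print(np.degrees(y))
r.move_to(w(p-n*.030,.30),quat(y)); print(r.current_t(),F())
r.move_linear(w(p-n*.030,Z),vel=.1); print(r.current_t(),F())
for phi in np.arange(0,.451,.05):
    p,n=knob(phi); r.move_linear(w(p-n*.0195,Z),quat(face(n,-1)),vel=.05)
    print(round(phi,2),r.current_t(),F(),r.current_tool_pos().round(4)-w(p-n*.0195,Z).round(4))
grab("wrist","w2")
E
```

```text
86.76818556253153
4.7167 [-0.1 -0.1 -0.5]
5.4 [0.3 0.8 0.6]
0.0 5.7583 [-0.3  0.3 -0.6] [ 0.0002 -0.0004  0.0004]
0.05 6.025 [ 0.9 -0.1 -0. ] [0.     0.     0.0002]
0.1 6.2917 [-0.2  0.2 -0.2] [1.e-04 1.e-04 0.e+00]
0.15 6.5583 [-0.2 -0.1  0.1] [1.e-04 1.e-04 0.e+00]
0.2 6.825 [-0.4 -0.1  0. ] [1.e-04 2.e-04 0.e+00]
0.25 7.0917 [0.4 0.2 0.3] [1.e-04 1.e-04 0.e+00]
0.3 7.3583 [-0.4 -0.3 -0.3] [0.e+00 1.e-04 0.e+00]
0.35 7.625 [-0.5 -0.7 -0.2] [1.e-04 1.e-04 0.e+00]
0.4 7.8917 [ 0.5 -0.   0.1] [0.     0.0001 0.    ]
0.45 8.1583 [ 0.7  0.3 -0.2] [0.e+00 1.e-04 0.e+00]
```

View pics/w2.png

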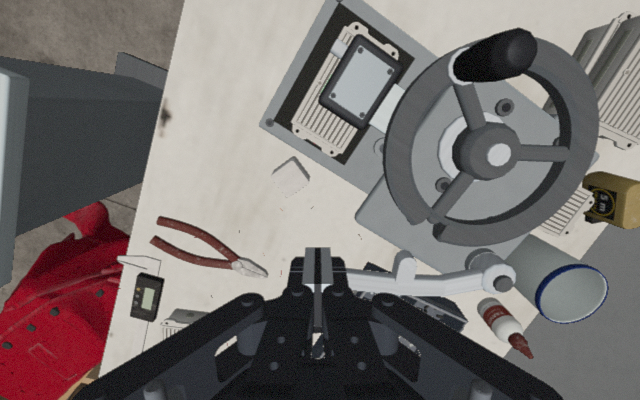

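The lever is out: its tooth, at (403,265), is well away from the rim, and the notch is at (428,222). The first half turn comes next.

```bash
cat >> h.py <<'E'
Z=.247
def stroke(a0,a1,side,step=np.radians(15),off=.0195,vel=.07):
    p,n=pin(a0); y=face(n,side)
    r.move_to(w(p-n*.030,.31),quat(y)); print("above",r.current_t(),r.current_q().round(2))
    r.move_linear(w(p-n*.030,Z),vel=.12)
    for a in np.linspace(a0,a1,int(np.ceil((a1-a0)/step))+1):
        p,n=pin(a); r.move_linear(w(p-n*off,Z),quat(face(n,side)),vel=vel)
        f=F(); 
        if np.linalg.norm(f)>8: print("force",a,f)
    p,n=pin(a1); print("end",a1,r.current_t(),F(),(r.current_tool_pos()-w(p-n*off,Z)).round(4))
def retreat(p,n,z=.31):
    r.move_linear(w(p-n*.032,Z),vel=.1); r.move_linear(w(p-n*.032,z),vel=.2)
E
python3 - <<'E'
from h import *
retreat(*knob(.45))
stroke(0,np.pi,-1)
retreat(*pin(np.pi)); print(r.current_t())
grab("wrist","w3")
E
```

```text
above 10.6333 [ 0.42  0.41  1.43  0.    1.31 -2.04]
end 3.141592653589793 16.5083 [ 1.3 -0.2 -0.1] [-0.0001  0.0002  0.    ]
17.25
```

View pics/w3.png

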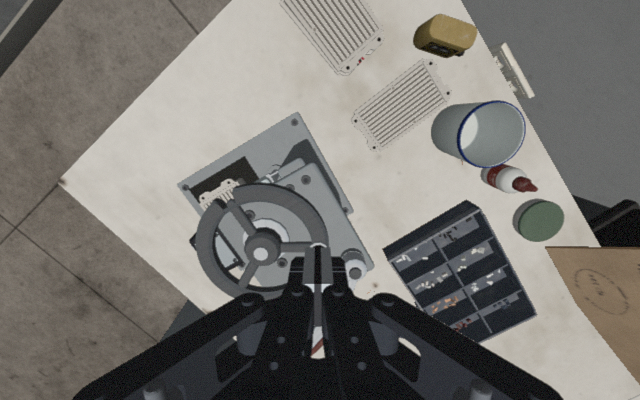

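```bash
python3 - <<'E'
from fit import *
d=load("w3"); im=cv2.resize(d["pixels"][100:320,150:400,::-1],None,fx=3,fy=3-.3,interpolation=cv2.INTER_CUBIC)
def dr(p,z):
    q=proj(d,w(p,z)); cv2.circle(im,(int((q[0]-150)*3),int((q[1]-100)*2.7)),2,(0,0,255),-1)
for k in range(3):
    for f in np.linspace(.3,.9,10):
        dr(HUB+(pin(np.pi+k*2*np.pi/3)[0]-HUB)*f,.213)
for a in np.linspace(0,6.28,90): dr(HUB+.056*np.array([np.cos(a),np.sin(a)]),.213)
cv2.imwrite("pics/ov3.png",im)
E
```

```text
(no output)
```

View pics/ov3.png

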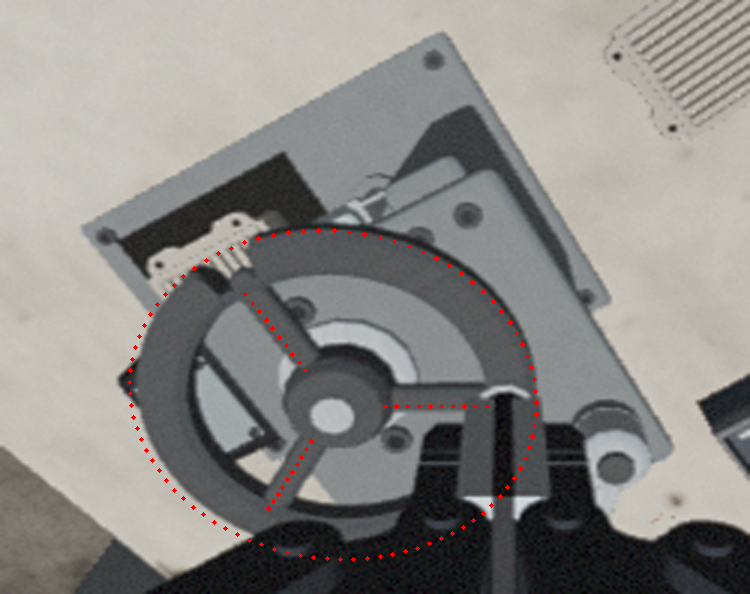

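The spokes match a half turn. Now the second half, which I'll stop just short and measure.

```bash
python3 - <<'E'
from h import *
a1=2*np.pi-.05
stroke(np.pi,a1,1)
retreat(*pin(a1),z=.33)
r.move_to(w([.095,.01],.37),quat(np.radians(171))); print(r.current_t())
d=grab("wrist","w4")
c=cv2.resize(d["pixels"][0:205,200:420,::-1],None,fx=3,fy=2.9,interpolation=cv2.INTER_CUBIC); cv2.imwrite("pics/w4c.png",c)
E
```

```text
above 19.95 [ 0.33  0.6   1.13 -0.    1.41 -2.12]
end 6.233185307179586 25.825 [-0.3 -0.4  0.7] [ 0.0001 -0.0003 -0.0001]
28.5
```

View pics/w4c.png

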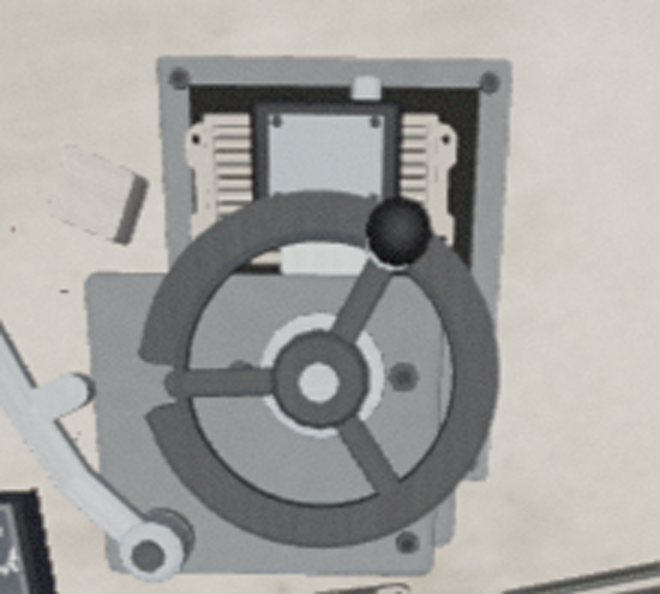

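The notch at about (165,384) in the crop is nearly back at the lever side. Now to measure the wheel angle from the handle's top relative to the hub.

```bash
python3 - <<'E'
from fit import *
d=load("w4")
def px(x,y): return x/3+200,y/2.9
S=lambda P: MS.T@(P[:2]-T0)
h=S(ray(d,*px(319.5,382),.219)); p=S(ray(d,*px(398,231),.256)); pv=S(ray(d,*px(149,555),.214))
n1=S(ray(d,*px(143,363),.213)); n2=S(ray(d,*px(148,412),.213)); n=(n1+n2)/2-h
print(h,p,pv,np.linalg.norm(p-h),"pin dev",np.radians(150)-np.arctan2(*(p-h)[::-1]),np.linalg.norm(n),"notch dev",-np.pi/2-np.arctan2(n[1],n[0]))
tt=S(ray(d,*px(85,390),.211));print("tooth",tt-PIV,np.linalg.norm(tt-PIV))
# initial reference, same features
E
```

```text
[0.03494496 0.00067751] [-0.00564974  0.0215966 ] [ 0.09278927 -0.05568169] 0.04566769182029645 pin dev -0.047773713490966596 0.05399756555042138 notch dev -0.0479236863210617
tooth [-0.05446086 -0.01660726] 0.05693668761870886
```

Handle and notch agree: the wheel is 0.048 rad short, so the contact offset is accurate. I'll finish the turn and then push the lever back.

```bash
cat >> h.py <<'E'
def lever_close(phi0,phi1,off=.0195,vel=.05):
    p,n=knob(phi0); n=-n
    r.move_to(w(p-n*.034,.31),quat(face(n,1))); print("above",r.current_t(),r.current_q().round(2))
    r.move_linear(w(p-n*.034,Z),vel=.12)
    for phi in np.append(np.arange(phi0,phi1,-.05),phi1):
        p,n=knob(phi); n=-n; r.move_linear(w(p-n*off,Z),quat(face(n,1)),vel=vel); print(round(phi,3),F())
        if np.linalg.norm(r.current_contact_force())>12: print("stop, force"); break
    return p,n
E
python3 - <<'E'
from h import *
stroke(2*np.pi-.06,2*np.pi,1,vel=.03)
retreat(*pin(2*np.pi))
p,n=lever_close(.5,.005)
print(r.current_t(),(r.current_tool_pos()-w(p-n*.0195,Z)).round(4))
retreat(p,n,z=.33)
r.move_to(w([.095,.01],.37),quat(np.radians(171))); print(r.current_t(),F())
d=grab("wrist","w5")
c=cv2.resize(d["pixels"][0:205,200:420,::-1],None,fx=3,fy=2.9,interpolation=cv2.INTER_CUBIC); cv2.imwrite("pics/w5c.png",c)
E
```

```text
above 30.3833 [0.41 0.4  1.43 0.   1.31 1.04]
end 6.283185307179586 31.8083 [ 0.  -0.  -0.1] [-0. -0. -0.]
above 33.8 [ 0.16  0.33  1.54  0.    1.27 -0.28]
0.5 [ 0.2 -0.4 -0. ]
0.45 [-0.3 -0.8  0.3]
0.4 [-0.4  0.2 -0.9]
0.35 [ 0.7  1.  -0.3]
0.3 [-1.4  0.2  0.9]
0.25 [ 0.4 -0.3 -0.7]
0.2 [ 1.2 -0.1  0. ]
0.15 [-0.   0.9  0.4]
0.1 [-0.7  0.2  0.2]
0.05 [-0.  -0.3  0.2]
0.005 [-0.3  1.   0.6]
37.5667 [ 0.0001 -0.0001 -0.    ]
39.6583 [ 1.2 -0.2  0.3]
```

View pics/w5c.png

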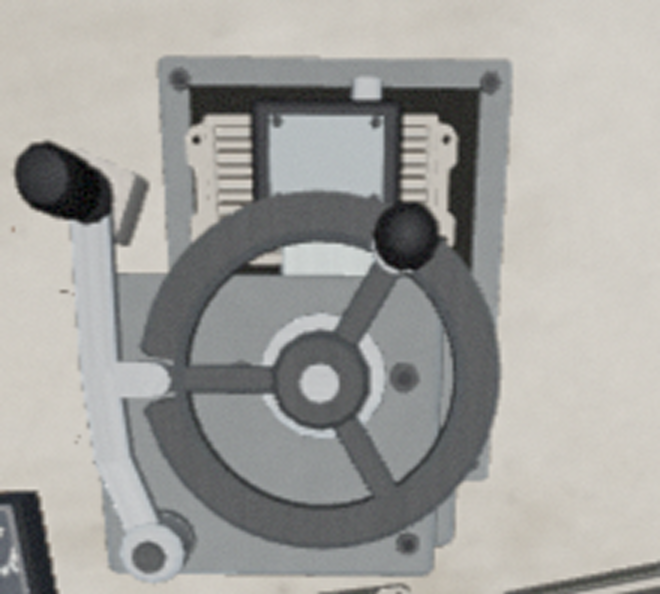

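```bash
python3 - <<'E'
from fit import *
S=lambda P: MS.T@(P[:2]-T0)
def ang(d,px,k,p,h):
    k=S(ray(d,*px(*k),.251))-PIV; q=S(ray(d,*px(*p),.256))-S(ray(d,*px(*h),.219))
    return "lever",np.arctan2(K0[0]*k[1]-K0[1]*k[0],K0@k).round(3),"wheel",(np.radians(150)-np.arctan2(q[1],q[0])).round(3)
print("start",ang(load("w1"),lambda x,y:(x/3+220,y/3+5),(50,131),(421,193),(320,355)))
print("now",ang(load("w5"),lambda x,y:(x/3+200,y/2.9),(45,176),(407,236),(319.5,383)))
d0=load("top0"); from cell import optics
d=grab("top","top5")
a=cv2.absdiff(d0["pixels"],d["pixels"])[90:260,170:470].max(2)
cv2.imwrite("pics/top5c.png",np.vstack([cv2.resize(d["pixels"][90:260,170:470,::-1],(500,283)),cv2.resize(cv2.merge([a]*3),(500,283))]))
E
```

```text
start ('lever', np.float64(-0.002), 'wheel', np.float64(-0.009))
now ('lever', np.float64(-0.019), 'wheel', np.float64(0.006))
```

View pics/top5c.png

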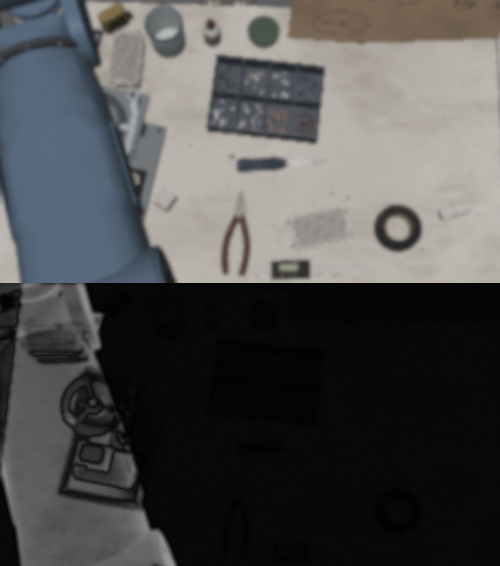

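The lever reads about 0, the wheel is one turn on, and the other things on the bench have not moved. The gripper is clear, so I'm handing in.

```bash
python3 - <<'E'
from h import *
r.hand_in(); print(r.current_t())
E
```

```text
the job is handed in; nothing more can be done
the job is handed in; nothing more can be done
```

I pushed the lock lever out to about 0.45 rad, then pushed the wheel clockwise by its crank handle through one full turn. I did this in two half-turn strokes plus a short final push of 0.05 rad. Then I pushed the lever back into the notch and handed in at about 40 s. The shut fingers only ever pushed, and nothing was pinched or lifted.

**Last checks, from the wrist camera:**
- **Wheel:** within about 0.01 rad of one full turn.
- **Lever:** about -0.02 rad, which is zero within measurement error, with the tooth seated in the notch.
- **Contact forces:** about 1.7 N at most, but read only at the stops between moves, so any peaks during motion were not recorded.
- **Robot:** the gripper was clear of everything at hand-in.

**Other things on the bench:** the top-view comparison showed no change in anything it could see. The arm hid the stand area in that view. In the last wrist picture the driver under the reader and the gauge looked undisturbed, but I did not measure them.

I did not measure the reader's 5 mm rise separately; it follows from the wheel's full turn. No check failed or disagreed.

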